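# Twist the coin tray off its stack and swap it with the coin roll

### The arm

A 6-joint arm with a two-finger parallel gripper is mounted at the origin on a cart in front of the work surface, level with it; the furniture and walls round the work are solid. World frame = base frame: x ahead of the robot, y to its left, z up, the work surface at z = 0. Lengths are in m, angles in rad, forces in N, time in s.
With the tool pointing down it reaches from about 0.25 to 0.725 m from the base axis. Payload 4 kg.
Tool frame: the origin (TCP) lies midway between the tips of the shut fingers; the grasp point (between the pads) lies 19 mm behind it (ctrl.grip_point_offset is the distance from the TCP to the grasp point, in m); z points along the fingers, y is the line along which they close (so a half turn about z gives the same grasp; the last joint's range is limited). The gripper opens to 85 mm and grips with 20 to 120 N. Pads are 22 mm wide; open, the fingers measure 114 mm over their backs; the gripper's body (76 mm by 85 mm) begins 54 mm behind the grasp point. The pads swing forward as they close: fully open they stand 13 mm farther back than shut.
Start: joints at [1.169, 0.241, 0.005, 1.335, 0, 1.571], TCP at [0.196, 0.46, 0.231] pointing down, gripper open.
Joint ranges: [-2.72, 2.72], [-1.05, 1.87], [-1.09, 1.28], [-1.99, 2.15], [-1.42, 1.44], [-3.14, 3.14]. Speed limits (rad/s): [2.79, 2.79, 3.14, 3.14, 3.14, 3.14].

### API

Orientations are given as a 3x3 rotation matrix whose columns are the frame's x, y, z axes.
In Python, from bench import monitor, eyes, ctrl, finder gives the robot as it stands.
- The arm moves only by the tool apply_moves, never from a script. Its argument "deltas" is a list of rows, each a list of 3 entries, a list of its own where there are three numbers: the opening, from 0 (shut) to 1 (fully open), then the shift along the tool's x, y, z each as a share of 0.15 m, from -1 to 1, then the turn about the tool's z as a share of 45 degrees, from -1 to 1. A call has 1 to 10 rows; each row is the pose to reach, as a shift and turn from the pose commanded when the call began, along the tool's axes at that moment; what a row does not reach only later rows make up. A row lasts 1/12 s, in which the tool goes at most 41.7 mm and 7.16 degrees, less where a joint would pass 70% of its speed; a pose out of reach is approached as far as the arm can. A call with a number of a shift or a turn outside -1 to 1 is refused whole. A call with a gripper value outside its range is refused whole. The fingers move at their own pace and stop on an object; "newtons" is the grip in N (left out, the last holds). Time passes only in rows, so rows that repeat a pose let the fingers close. It gives the time, the measured TCP pose, the force, the opening and the grip force at its end, in the units of the state.
- monitor.sense(): the state, without advancing time (a new reading comes with each control period).
- eyes.capture(name): name is "scene" or "side" or "wrist"; returns the picture (480x640x3 uint8, red, green, blue); there is no depth.
- eyes.get_calibration(name): a dict with "camera_matrix" (3x3 intrinsics, pixels), "dist_coeffs" ([k1, k2, p1, p2, k3] as OpenCV has them; the pictures are not rectified), "R" (3x3) and "t" (3): a world point X has camera coordinates R X + t; the wrist camera has in their place "hand_eye" (4x4, takes a point from camera to tool coordinates, whose origin is the TCP and whose axes are the flange's). Camera axes: x right, y down, z forward; pixel columns grow to the right and rows downward; lengths in m; the calibration is good to about 2 mm. A picture is of the moment at which its call begins: read the wrist's pose just before it. get_calibration takes no time and is no camera call.
- ctrl.finish_job(): hands the job in; it is judged then, once.
Trained networks look in the newest picture that a camera, given by its name, has taken for a name from the list of things; names that differ only in an ending like _2 or _b are one class to them, and where a whole thing is asked for, a point or a joint stands for the part that bears it (a point fixed in the world has none). Each returns a list of dicts, best first, with "score" (0 to 1); they miss things now and then, are a little off and sometimes report something else, mostly with a low value. They report only what shows in the picture. A call takes as long as a camera call. They do not tell look-alikes from the thing itself.
- finder.spot_in(label, camera): "centre" ([x, y, z] in m, in world coordinates, good to about 4 mm: the middle of the surface that is visible of it).
The state is a dict: "time": time; "joint_positions": joint angles; "joint_vel": joint speeds; "joint_torque": joint torques, N m; "eef_pos": TCP position; "tcp_rot": TCP orientation; "force": force on the tool from outside, world axes, zero at the start; "ft_torque": the same for the moment, N m; "width": opening from 0.0 (shut) to 1.0 (fully open); "finger_force": force on a finger pad.
Only numpy, scipy, OpenCV 4.12 (cv2) and the standard library are available. Lean on these libraries where they do the work, as an engineer would, in place of code of your own. Each camera call takes 0.05 s, during which the arm holds its last target. There are 200 camera calls.

### The job

The red coin tray is nested and locked in the grey tray: free it by turning it counter-clockwise (seen from above) while easing it up, and lift it off without lifting, tipping or shifting the grey tray. Then the red tray and the blue coin roll trade places: the red tray ends up standing in the middle of the round black mat, and the coin roll stands upright inside the grey tray. Set both down rather than dropping them, and leave the calculator, stamp, stapler and cards alone.

Things in the scene. Friction and masses are not known exactly. Their poses are not given: they have to be found in the camera images.
- grey_tray: Grey round plastic tray, loose but heavy (0.95 kg), standing on the cabinet top. Origin: centre of its underside, z up. Bowl 104 mm across at the rim, which is 32 mm high; hollow 94 mm across at the rim, 83 mm at the floor; floor 6 mm above the origin. Three catches overhang the rim, at 0, +120 and -120 deg about z from its x axis; they reach out to 66 mm from the axis.
- grey_catch (a point): Top of the grey tray's catch on its x axis, 43 mm above its origin. Each catch is a hood 20 mm wide along the rim, from 55 to 66 mm radius, underside 38 mm above the origin, closed by a stop at its clockwise end (seen from above).
- red_tray: Red round coin tray, 0.12 kg. Origin: centre of its underside, z up. Dish 26 mm high, foot 76 mm across, flange 102 mm across. At the start nested with its origin 10 mm above the grey tray's, flange on the grey rim, x axes equal within 3 deg, lugs under the catches with 2 mm play upwards. Pulled straight up without turning, it takes the grey tray along.
- red_grip (a point): Grip point, on the red tray's axis 52 mm above its origin, in its upright grip fin: 50 mm long along the tray's x axis, 11 mm thick along its y axis, top at 62 mm above the tray's origin, black top strip. Pinch it from above across the tray's y axis.
- red_lug (a point): One of the red tray's three lugs (at 0, +120, -120 deg from its x axis): 14 mm wide, 22 to 26 mm above its origin, out to 60 mm radius. A turn counter-clockwise from above by more than 20 and less than 90 deg from the start brings the lugs out from under the catches (50 deg is a good aim); clockwise they are stopped.
- coin_roll: Blue wrapped coin roll, 28 mm in diameter, 58 mm high, 0.16 kg, standing near the middle of the mat at the start. Origin: centre of its underside, z up.
- mat: Round black rubber mat, 116 mm in diameter and 3 mm thick, fixed on the cabinet top. Origin: centre of its underside.
- free_spot (a point): Point on the cabinet top (z = 0) between the grey tray and the mat, always free, where the coin roll (but not a tray) can be stood for a while: a gripper closing along world x has room there. The wall and a notice board rise behind the cabinet top at about x = 0.70, so swing the arm clear of them.
- calculator: Desk calculator, 150x98x17 mm, a bystander near the right end. Origin under its centre.
- stamp: Rubber date stamp with a red-brown handle, 30x46x70 mm, a bystander. Origin under its centre.
- stapler: Pink-red stapler, 131x36x46 mm, a bystander. Origin under its centre.
- card_pack: Pack of turquoise cards, 95x70x19 mm, a bystander near the back. Origin under its centre.
Mind the look-alikes: they are no part of the job. Of the things that look like the red_tray, the larger one is meant.

How it is judged:
On the way:
1. the red tray is lifted clear of the grey tray, which stays down (z of red_tray in the frame of grey_tray above 0.05 m and height (world z) of grey_tray below 0.008 m and distance of grey_tray from where it was at the start of the episode below 0.03 m), for 0.2 s.
At the end, for the whole second after the job is handed in: The red tray stands upright on the mat, its centre within 25 mm of the mat's; the blue coin roll stands upright on the floor of the grey tray; the grey tray stands within 30 mm of where it was; all at rest (horizontal distance between red_tray and mat below 0.025 m and z of red_tray in the frame of mat below 0.007 m and angle between red_tray's own z axis and vertical below 0.08 rad and horizontal distance between coin_roll and grey_tray below 0.034 m and z of coin_roll in the frame of grey_tray below 0.012 m and angle between coin_roll's own z axis and vertical below 0.1 rad and linear speed of each of red_tray, coin_roll below 0.02 m/s and angle between grey_tray's own z axis and vertical below 0.05 rad and height (world z) of grey_tray below 0.008 m and distance of grey_tray from where it was at the start of the episode below 0.03 m); the robot touches nothing.
It fails at once if the grey tray is lifted 8 mm or more, tipped by more than 9 degrees or shifted by 30 mm or more (height (world z) of grey_tray above 0.008 m or angle between grey_tray's own z axis and vertical above 0.15 rad or distance of grey_tray from where it was at the start of the episode above 0.03 m).
It fails at once if the red tray or the coin roll is dropped (moves faster than 0.6 m/s while no finger touches it, a fall of about 2 cm) ((linear speed of red_tray above 0.6 m/s and contact force between the fingers and red_tray below 0.05 N) or (linear speed of coin_roll above 0.6 m/s and contact force between the fingers and coin_roll below 0.05 N)).
It fails at once if a bystander (calculator, stamp, stapler, cards) is moved by more than 20 mm (distance of any of calculator, stamp, stapler, card_pack from where it was at the start of the episode above 0.02 m).
It also fails if it takes over 69 s, if anything falls off the work surface, if the arm or the gripper's body presses on something with over 40 N, if the wrist force passes 120 N, or if a joint passes its speed limit or range.

## Working session

There is one attempt and no reset: what is moved stays moved. The work goes in short steps, Python scripts to look and compute and a tool call to move; the robot and the scene stay as the last step left them, time stands still between calls to the robot, and variables do not carry over. Pictures are saved under pics/ and viewed, at most 10 in all, crops included, and the job is handed in when it is done.

Besides the shell and the picture viewer there is one more tool, called in YAML: its name, and indented under it one key for each argument. apply_moves: Moves the arm, as the interface text tells. Shift numbers are shares of 0.15 m and turn numbers shares of 45 degrees, none past 1 either way. Its arguments: {"type":"object","properties":{"deltas":{"type":"array"},"newtons":{"type":"number"}},"required":["deltas"]}

```bash
mkdir -p pics; ls; python3 - <<'E'
from bench import monitor, eyes, ctrl, finder
import cv2,numpy as np
s=monitor.sense();print(s)
for c in ["scene","side"]:
    im=eyes.capture(c);cv2.imwrite(f"pics/{c}0.png",im[:,:,::-1])
    k=eyes.get_calibration(c);print(c,k)
    for l in ["grey_tray","grey_catch","red_tray","red_grip","red_lug","coin_roll","mat","free_spot"]:
        try:
            print(l,[(np.round(d["centre"],4).tolist(),round(d["score"],2)) for d in finder.spot_in(l,c)])
        except Exception as e: print(l,e)
print(eyes.get_calibration("wrist"))
E
```

```text
pics
{'time': 0.0, 'joint_positions': array([ 1.16900051e+00,  2.41417456e-01,  3.72604819e-03,  1.33519892e+00,
       -4.56114875e-06,  1.57081829e+00]), 'joint_vel': array([-0.00123403, -0.00084158,  0.00167599,  0.00069207, -0.00155481,
        0.00145463]), 'joint_torque': array([-8.66592254e-04, -3.72321117e+01,  2.52405810e+01,  1.69509777e-02,
       -1.88531062e-04,  8.91668179e-06]), 'eef_pos': array([0.19529033, 0.45959866, 0.23041142]), 'tcp_rot': array([[-9.20351600e-01,  3.91091126e-01, -8.14706494e-04],
       [ 3.91091975e-01,  9.20349578e-01, -1.92901823e-03],
       [-4.60713294e-06, -2.09400018e-03, -9.99997808e-01]]), 'force': array([-0.21138556,  0.26931022,  0.17342006]), 'ft_torque': array([-0.00456043,  0.0085852 ,  0.01520782]), 'finger_force': 0.0, 'width': 0.998854884518085}
scene {'camera_matrix': array([[478.41073797,   0.        , 316.58533243],
       [  0.        , 478.41073797, 237.27805408],
       [  0.        ,   0.        ,   1.        ]]), 'dist_coeffs': array([-0.00203123,  0.        ,  0.        ,  0.        ,  0.        ]), 'R': array([[-0.749
[... 1736 characters left out ...]
, coin_roll, grey_catch, grey_tray, mat, red_grip, red_lug, red_tray, stamp, stapler
{'camera_matrix': array([[403.56297743,   0.        , 316.06048617],
       [  0.        , 403.56297743, 240.46100815],
       [  0.        ,   0.        ,   1.        ]]), 'dist_coeffs': array([-0.08954481,  0.        ,  0.        ,  0.        ,  0.        ]), 'hand_eye': array([[-1.33048745e-03, -9.60040994e-01, -2.79856250e-01,
         7.05685421e-02],
       [ 9.99998756e-01, -1.04013303e-03, -1.18602119e-03,
         1.37620035e-04],
       [ 8.47541233e-04, -2.79857480e-01,  9.60041183e-01,
        -1.44208847e-01],
       [ 0.00000000e+00,  0.00000000e+00,  0.00000000e+00,
         1.00000000e+00]])}
```

View pics/scene0.png

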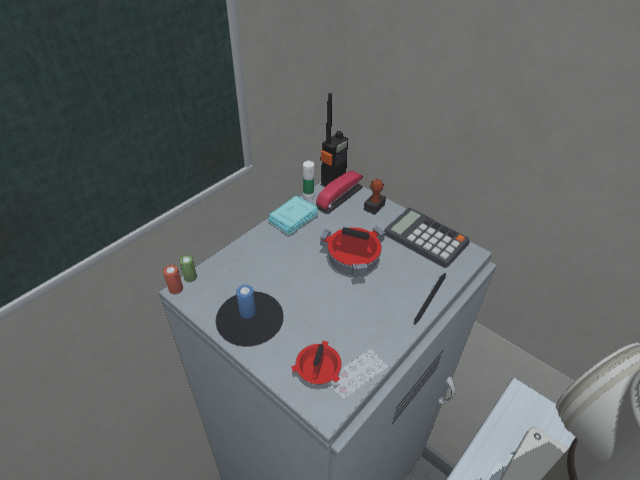

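View pics/side0.png

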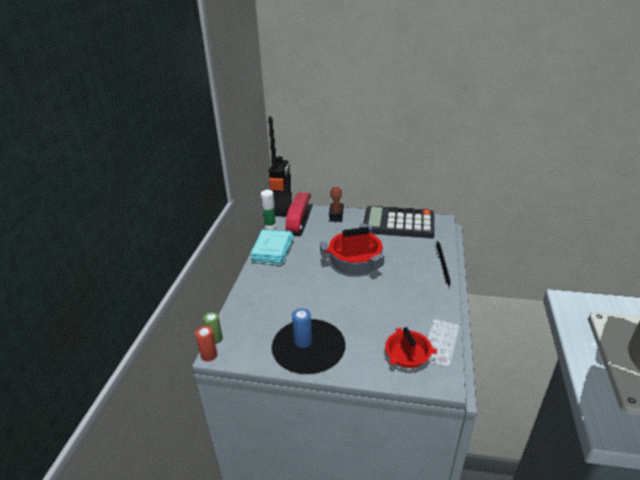

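The scene picture shows these candidates:
- **Red tray:** the nested tray at scene (354,247) is the larger one and has the grey catches around it. The small free-standing tray at (319,364) is a decoy.
- **Coin roll:** the blue roll stands on the mat at (246,301). The red roll at (173,279), the green roll at (188,268) and the glue stick at (308,178) are not it.

I choose the nested tray and the blue roll, and will check them in one close crop.

```bash
python3 - <<'E'
import cv2,numpy as np
a=cv2.imread("pics/scene0.png");b=cv2.imread("pics/side0.png")
def c(im,x,y,w,h,W,H): return cv2.resize(im[y:y+h,x:x+w],(W,H),interpolation=cv2.INTER_CUBIC)
top=np.hstack([c(a,314,215,80,70,400,350),c(b,315,215,80,70,400,350)])
bot=np.hstack([c(a,206,270,100,62,400,248),c(b,262,295,100,62,400,248)])
cv2.imwrite("pics/crop0.png",np.vstack([top,bot]))
E
```

```text
(no output)
```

View pics/crop0.png

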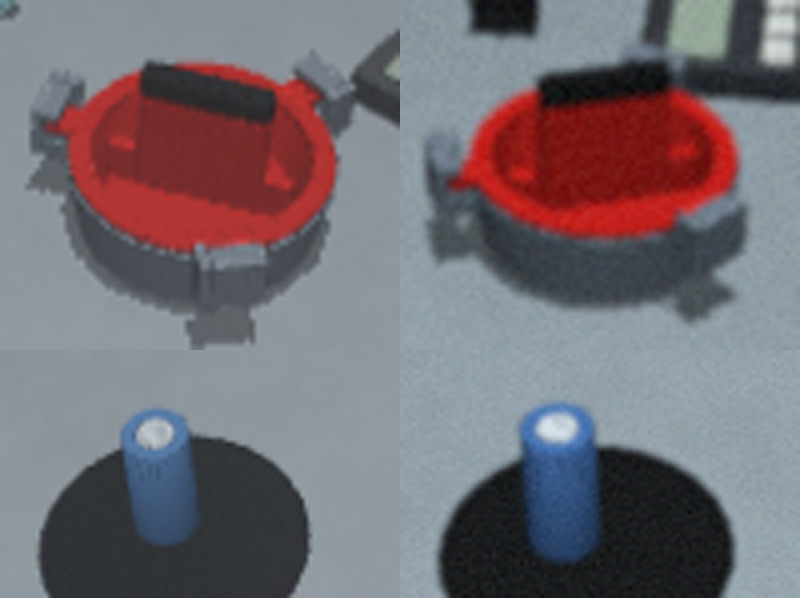

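The crop confirms the choice. The nested tray has the black-topped fin (scene strip ends at about (343,231) and (369,236)), with its lugs under three grey catches, and the blue roll's top is at scene (245,290). Next I triangulate.

```bash
cat > h.py <<'E'
from bench import monitor, eyes, ctrl, finder
import cv2,numpy as np
def cam(n,s=None):
    k=eyes.get_calibration(n);K=k["camera_matrix"];D=k["dist_coeffs"]
    if n=="wrist":
        T=np.eye(4);T[:3,:3]=s["tcp_rot"];T[:3,3]=s["eef_pos"];M=np.linalg.inv(T@k["hand_eye"]);return K,D,M[:3,:3],M[:3,3]
    return K,D,k["R"],k["t"]
def ray(c,p):
    K,D,R,t=c;u=cv2.undistortPoints(np.array([[p]],float),K,D)[0,0]
    return -R.T@t,R.T@np.array([u[0],u[1],1])
def plane(c,p,z):
    o,d=ray(c,p);return o+d*(z-o[2])/d[2]
def tri(*cp):
    A=np.zeros((3,3));b=np.zeros(3)
    for c,p in cp:
        o,d=ray(c,p);d/=np.linalg.norm(d);P=np.eye(3)-np.outer(d,d);A+=P;b+=P@o
    X=np.linalg.solve(A,b);return X
def proj(c,X):
    K,D,R,t=c;return cv2.projectPoints(np.atleast_2d(X).astype(float),cv2.Rodrigues(R)[0],t,K,D)[0][:,0]
def red(im):
    h=cv2.cvtColor(im,cv2.COLOR_RGB2HSV);return (((h[...,0]<8)|(h[...,0]>172))&(h[...,1]>150)&(h[...,2]>60)).astype(np.uint8)
E
python3 - <<'E'
from h import *
a=cam("scene");b=cam("side");np.set_printoptions(precision=4,suppress=True)
A=lambda x,y:(314+x/5,215+y/5);B=lambda x,y:(315+(x-400)/5,215+y/5)
L=tri((a,A(145,80)),(b,B(541,90)));R=tri((a,A(273,107)),(b,B(668,77)))
print("fin",L,R,(L+R)/2,np.degrees(np.arctan2(*(R-L)[1::-1])),np.linalg.norm(R-L))
print("roll top",tri((a,(244.75,290.5)),(b,(301.25,314.5))))
for n,c,box in (("scene",a,(206,285,295,350)),("side",b,(262,310,355,378))):
    im=cv2.imread(f"pics/{n}0.png");x0,y0,x1,y1=box
    m=np.zeros(im.shape[:2],np.uint8);g=im.max(2);bl=im[...,0].astype(int)-im[...,2]>40
    m[y0:y1,x0:x1]=(g<75)[y0:y1,x0:x1]|bl[y0:y1,x0:x1]
    ct=max(cv2.findContours(m,0,1)[0],key=cv2.contourArea)[:,0]
    P=np.array([plane(c,p.astype(float),.003) for p in ct])
    # circle fit radius .058
    from scipy.optimize import least_squares
    r=least_squares(lambda q:np.hypot(P[:,0]-q[0],P[:,1]-q[1])-.058,P.mean(0)[:2],loss="soft_l1",f_scale=.001)
    print(n,"mat",r.x,np.median(abs(r.fun)))
s=monitor.sense();print(s["time"])
E
```

```text
fin [ 0.5147 -0.1792  0.0674] [ 0.4708 -0.2001  0.065 ] [ 0.4928 -0.1897  0.0662] -154.48016242057145 0.048670172972599846
roll top [0.5466 0.0365 0.061 ]
scene mat [0.5386 0.0406] 0.0017000638364193313
side mat [0.5383 0.0398] 0.0020371098288215067
0.8
```

apply_moves:
  deltas:
    - [1,[-1,-0.9,0],0]
    - [1,[-1,-0.9,0],0]
    - [1,[-1,-0.9,0],0]
    - [1,[-1,-0.9,0],0]
    - [1,[-1,-0.9,0],0]
    - [1,[-1,-0.9,0],0]

```text
time: 1.3
eef_pos: [0.2822, 0.2723, 0.2315]
tcp_rot: [[-0.918, 0.398, 0.001], [0.398, 0.918, -0.002], [-0.002, -0.002, -1.0]]
force: [0.2, 0.4, 0.4]
width: 1.001
finger_force: 0.0
```

apply_moves:
  deltas:
    - [1,[-1,-0.9,0],0]
    - [1,[-1,-0.9,0],0]
    - [1,[-1,-0.9,0],0]
    - [1,[-1,-0.9,0],0]
    - [1,[-1,-0.9,0],0]
    - [1,[-1,-0.9,0],0]

```text
time: 1.8
eef_pos: [0.3683, 0.0899, 0.2316]
tcp_rot: [[-0.917, 0.399, 0.002], [0.399, 0.917, -0.002], [-0.003, -0.001, -1.0]]
force: [0.1, 1.8, 0.1]
width: 1.001
finger_force: 0.0
```

apply_moves:
  deltas:
    - [1,[-1,-0.9,0],0]
    - [1,[-1,-0.9,0],0]
    - [1,[-1,-0.9,0],0]
    - [1,[-1,-0.9,0],0]
    - [1,[-1,-0.9,0],0]
    - [1,[-1,-0.9,0],0]

```text
time: 2.3
eef_pos: [0.4541, -0.0926, 0.231]
tcp_rot: [[-0.918, 0.396, 0.002], [0.396, 0.918, -0.002], [-0.003, -0.001, -1.0]]
force: [0.2, -0.4, -0.1]
width: 1.001
finger_force: 0.0
```

apply_moves:
  deltas:
    - [1,[-0.5,-0.5,0.2],-1]
    - [1,[-0.5,-0.5,0.2],-1]
    - [1,[-0.5,-0.5,0.2],-1]
    - [1,[-0.5,-0.5,0.2],-1]
    - [1,[-0.5,-0.5,0.2],-1]
    - [1,[-0.5,-0.5,0.2],-1]
    - [1,[-0.5,-0.5,0.2],-1]
    - [1,[-0.5,-0.5,0.2],-1]

```text
time: 2.97
eef_pos: [0.4913, -0.1856, 0.2011]
tcp_rot: [[-0.927, -0.376, -0.0], [-0.376, 0.927, 0.001], [0.0, 0.001, -1.0]]
force: [-0.5, 0.6, 0.7]
width: 0.998
finger_force: 0.0
```

```bash
python3 - <<'E'
from h import *
s=monitor.sense();im=eyes.capture("wrist");cv2.imwrite("pics/w1.png",im[:,:,::-1])
np.savez("w1.npz",p=s["eef_pos"],R=s["tcp_rot"]);print(s["eef_pos"],s["joint_positions"])
E
```

```text
[ 0.49134719 -0.18558777  0.20108692] [-3.61424578e-01  3.05507961e-01  1.30827612e-02  1.27895274e+00
  4.81655193e-04 -7.46678267e-01]
```

View pics/w1.png

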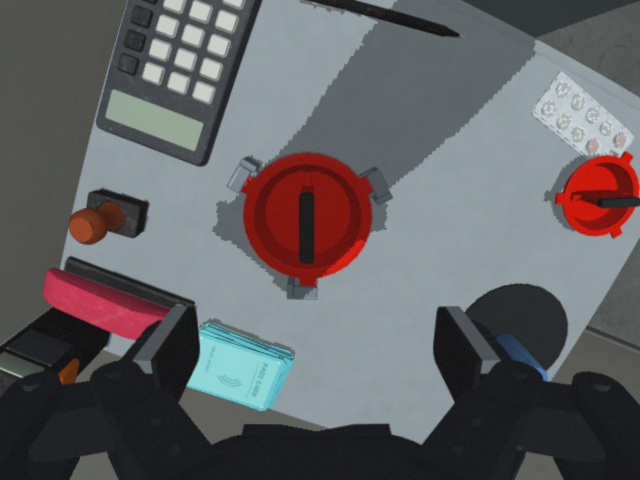

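Wrist view: the black strip runs from (306,192) to (306,263), there are three catches with the x-axis one at (302,288), and everything sits as expected.

```bash
cat >> h.py <<'E'
def strip(im,box):
    x0,y0,x1,y1=box;m=np.zeros(im.shape[:2],np.uint8);m[y0:y1,x0:x1]=(im.max(2)<60)[y0:y1,x0:x1]
    ct=max(cv2.findContours(m,0,1)[0],key=cv2.contourArea);return cv2.minAreaRect(ct)
def go(s,t,yawx=None):
    R=s["tcp_rot"];d=R.T@(np.array(t)-s["eef_pos"])/.15
    y=np.degrees(np.arctan2(R[1,0],R[0,0]))
    return np.round(d,3), None if yawx is None else round(-(((yawx-y)+180)%360-180)/45,3), round(y,2)
E
python3 - <<'E'
from h import *
np.set_printoptions(precision=4,suppress=True)
z=np.load("w1.npz");s=dict(tcp_rot=z["R"],eef_pos=z["p"]);c=cam("wrist",s);im=cv2.imread("pics/w1.png")[:,:,::-1]
r=strip(im,(290,180,325,275));print(r)
b=cv2.boxPoints(r);P=np.array([plane(c,p,.072) for p in b]);print(P)
m=P.mean(0);e=[(P[i]-P[(i+1)%4]) for i in range(4)];l=max(e,key=np.linalg.norm);print(m,np.linalg.norm(e,axis=1),np.degrees(np.arctan2(l[1],l[0])))
# height from scene + wrist, side+wrist
A=(314+208.5/5,215+78/5)
B=(315+(605-400)/5,215+70/5)
print(tri((c,r[0]),(cam("scene"),(355.8,232.5)),(cam("side"),(356,230.5))))
# flange circle
h=red(im).astype(np.uint8);h[:,450:]=0
h=cv2.morphologyEx(h,cv2.MORPH_OPEN,np.ones((9,9)))
ct=max(cv2.findContours(h,0,1)[0],key=cv2.contourArea)[:,0]
from scipy.optimize import least_squares
for zz in (.036,):
    Q=np.array([plane(c,p.astype(float),zz) for p in ct])
    f=least_squares(lambda q:np.hypot(Q[:,0]-q[0],Q[:,1]-q[1])-q[2],[.49,-.19,.05],loss="soft_l1",f_scale=.001);print("flange",f.x)
print(go(s,[m[0],m[1],.12],25-180))
E
```

```text
((306.0, 227.5), (71.0, 14.0), 90.0)
[[ 0.4721 -0.2064  0.072 ]
 [ 0.4686 -0.1975  0.072 ]
 [ 0.5161 -0.1784  0.072 ]
 [ 0.5199 -0.1877  0.072 ]]
[ 0.4942 -0.1925  0.072 ] [0.0096 0.0513 0.01   0.0513] 21.334165350191434
[ 0.4941 -0.1921  0.067 ]
flange [ 0.4951 -0.1922  0.0502]
(array([-0.   , -0.05 ,  0.541]), np.float64(-0.065), np.float64(-157.93))
```

apply_moves:
  deltas:
    - [0.6,[0,-0.05,0.15],0.015]
    - [0.6,[0,-0.05,0.3],0.015]
    - [0.6,[0,-0.05,0.45],0.015]
    - [0.6,[0,-0.05,0.6],0.015]
    - [0.6,[0,-0.05,0.7],0.015]
    - [0.6,[0,-0.05,0.8],0.015]
    - [0.6,[0,-0.05,0.8],0.015]
  newtons: 40

```text
time: 3.6
eef_pos: [0.4917, -0.1921, 0.0782]
tcp_rot: [[-0.932, -0.363, -0.006], [-0.363, 0.932, 0.003], [0.004, 0.004, -1.0]]
force: [-1.4, -0.2, -0.7]
width: 0.603
finger_force: 0.0
```

```bash
python3 - <<'E'
from h import *
np.set_printoptions(precision=4,suppress=True)
s=monitor.sense();print(s["eef_pos"],s["force"],s["width"]);print(go(s,[.4945,-.1923,.045],-158.5))
E
```

```text
[ 0.4917 -0.1921  0.0782] [-1.4288 -0.2207 -0.7393] 0.602616982889497
(array([-0.018, -0.009,  0.221]), np.float64(-0.005), np.float64(-158.72))
```

apply_moves:
  deltas:
    - [0.6,[-0.015,-0.01,0.08],0]
    - [0.6,[-0.015,-0.01,0.16],0]
    - [0.6,[-0.015,-0.01,0.22],0]
    - [0.6,[-0.015,-0.01,0.22],0]
    - [0.6,[-0.015,-0.01,0.22],0]

```text
time: 4.02
eef_pos: [0.4964, -0.194, 0.0485]
tcp_rot: [[-0.932, -0.363, -0.001], [-0.363, 0.932, 0.0], [0.0, 0.0, -1.0]]
force: [-0.7, 0.0, 0.1]
width: 0.6
finger_force: 0.0
```

apply_moves:
  deltas:
    - [0,[0,0,0],0]
    - [0,[0,0,0],0]
    - [0,[0,0,0],0]
    - [0,[0,0,0],0]
    - [0,[0,0,0],0]
    - [0,[0,0,0],0]
    - [0,[0,0,0],0]
    - [0,[0,0,0],0]
  newtons: 50

```text
time: 4.68
eef_pos: [0.4966, -0.1933, 0.0492]
tcp_rot: [[-0.931, -0.364, 0.001], [-0.364, 0.931, 0.002], [-0.001, 0.002, -1.0]]
force: [-2.7, 4.6, 5.7]
width: 0.118
finger_force: 50.6
```

apply_moves:
  deltas:
    - [0,[0,0,-0.01],-0.08]
    - [0,[0,0,-0.015],-0.16]
    - [0,[0,0,-0.015],-0.24]
    - [0,[0,0,-0.015],-0.32]
    - [0,[0,0,-0.015],-0.4]
    - [0,[0,0,-0.015],-0.5]
    - [0,[0,0,-0.015],-0.6]
    - [0,[0,0,-0.015],-0.6]

```text
time: 5.35
eef_pos: [0.4957, -0.1935, 0.0502]
tcp_rot: [[-0.664, -0.748, -0.001], [-0.748, 0.664, 0.002], [-0.001, 0.002, -1.0]]
force: [-0.7, 4.3, -1.1]
width: 0.116
finger_force: 49.7
```

Turned 27° freely; on to 50°, easing up a little.

apply_moves:
  deltas:
    - [0,[0,0,0],-0.08]
    - [0,[0,0,0],-0.16]
    - [0,[0,0,0],-0.24]
    - [0,[0,0,0],-0.32]
    - [0,[0,0,-0.01],-0.42]
    - [0,[0,0,-0.02],-0.52]
    - [0,[0,0,-0.03],-0.52]
    - [0,[0,0,-0.04],-0.52]
    - [0,[0,0,-0.05],-0.52]

```text
time: 6.1
eef_pos: [0.4966, -0.1949, 0.0582]
tcp_rot: [[-0.317, -0.949, 0.0], [-0.949, 0.317, -0.001], [0.001, -0.001, -1.0]]
force: [-0.2, 0.9, -1.7]
width: 0.118
finger_force: 49.7
```

```bash
python3 - <<'E'
from h import *
s=monitor.sense();im=eyes.capture("side");im2=eyes.capture("scene")
a=cv2.resize(im2[205:285,304:404],(400,320),interpolation=2);b=cv2.resize(im[205:285,305:405],(400,320),interpolation=2)
cv2.imwrite("pics/c2.png",np.hstack([a,b])[:,:,::-1])
E
```

```text
(no output)
```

View pics/c2.png

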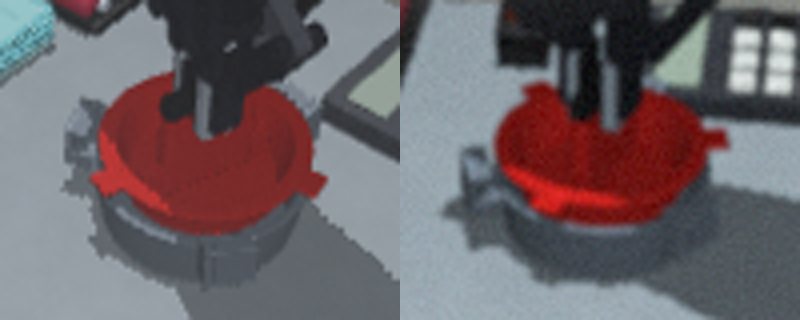

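The grey tray has stayed down and all three lugs are clear of the catches. Now I lift straight up.

apply_moves:
  deltas:
    - [0,[0,0,-0.06],0]
    - [0,[0,0,-0.15],0]
    - [0,[0,0,-0.25],0]
    - [0,[0,0,-0.35],0]
    - [0,[0,0,-0.45],0]
    - [0,[0,0,-0.55],0]
    - [0,[0,0,-0.65],0]
    - [0,[0,0,-0.7],0]
    - [0,[0,0,-0.7],0]
    - [0,[0,0,-0.7],0]

```text
time: 7.03
eef_pos: [0.4967, -0.1947, 0.1634]
tcp_rot: [[-0.314, -0.949, 0.001], [-0.949, 0.314, -0.001], [0.0, -0.001, -1.0]]
force: [0.4, 0.4, -2.1]
width: 0.121
finger_force: 49.8
```

```bash
python3 - <<'E'
from h import *
np.set_printoptions(precision=4,suppress=True)
s=monitor.sense();print(s["eef_pos"])
z=np.load("w1.npz");c=cam("wrist",dict(tcp_rot=z["R"],eef_pos=z["p"]))
for n,p,h in (("pen tip",(460,37),.005),("pen",(310,2),.005),("sheet corner",(537,100),.001),("sheet c2",(610,158),.001),("decoy lug",(560,198),.02),("card",(270,410),.019)): print(n,plane(c,p,h))
im=eyes.capture("scene");cv2.imwrite("pics/s3.png",im[:,:,::-1]);
print(go(s,[.43,-.075,.145]))
E
```

```text
[ 0.4967 -0.1947  0.1634]
pen tip [ 0.3192 -0.1328  0.005 ]
pen [ 0.3414 -0.2517  0.005 ]
sheet corner [ 0.3354 -0.0494  0.001 ]
sheet c2 [0.3501 0.0381 0.001 ]
decoy lug [ 0.4015 -0.0002  0.02  ]
card [ 0.6905 -0.1543  0.019 ]
(array([-0.618,  0.673,  0.122]), None, np.float64(-108.32))
```

View pics/s3.png

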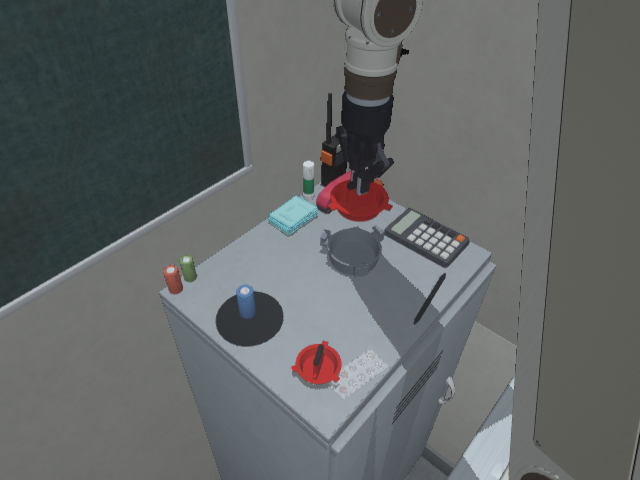

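The red tray is held clear at scene (360,198) and the grey tray is still in place at (354,250). I'll park the red tray on empty tabletop at about (0.425,-0.08). That lets the roll go straight into the grey tray.

apply_moves:
  deltas:
    - [0,[-0.1,0.12,0],0]
    - [0,[-0.2,0.24,0],0]
    - [0,[-0.32,0.38,0],0]
    - [0,[-0.44,0.53,0.1],0]
    - [0,[-0.52,0.63,0.2],0]
    - [0,[-0.57,0.69,0.3],0]
    - [0,[-0.57,0.69,0.4],0]
    - [0,[-0.57,0.69,0.5],0]
    - [0,[-0.57,0.69,0.6],0]
    - [0,[-0.57,0.69,0.65],0]

```text
time: 7.92
eef_pos: [0.4228, -0.0803, 0.0631]
tcp_rot: [[-0.314, -0.949, -0.005], [-0.95, 0.314, 0.001], [0.001, 0.005, -1.0]]
force: [-0.6, -0.5, -1.8]
width: 0.116
finger_force: 49.8
```

apply_moves:
  deltas:
    - [0,[0,0,0.03],0]
    - [0,[0,0,0.06],0]
    - [0,[0,0,0.09],0]
    - [0,[0,0,0.11],0]
    - [0,[0,0,0.13],0]
    - [0,[0,0,0.14],0]
    - [0,[0,0,0.14],0]
    - [0,[0,0,0.14],0]

```text
time: 8.58
eef_pos: [0.4252, -0.0808, 0.0447]
tcp_rot: [[-0.314, -0.949, 0.0], [-0.949, 0.314, -0.0], [-0.0, -0.0, -1.0]]
force: [0.8, -0.2, -1.1]
width: 0.116
finger_force: 49.8
```

apply_moves:
  deltas:
    - [0,[0,0,0.01],0]
    - [0,[0,0,0.01],0]
    - [0,[0,0,0.02],0]
    - [0,[0,0,0.02],0]
    - [0,[0,0,0.027],0]
    - [0,[0,0,0.027],0]
    - [0,[0,0,0.027],0]

```text
time: 9.17
eef_pos: [0.425, -0.0808, 0.0404]
tcp_rot: [[-0.314, -0.949, -0.0], [-0.949, 0.314, 0.0], [0.0, 0.0, -1.0]]
force: [0.2, -1.0, -0.8]
width: 0.115
finger_force: 49.8
```

apply_moves:
  deltas:
    - [0,[0,0,0.007],0]
    - [0,[0,0,0.007],0]
    - [0,[0,0,0.014],0]
    - [0,[0,0,0.014],0]

```text
time: 9.5
eef_pos: [0.425, -0.0808, 0.0391]
tcp_rot: [[-0.314, -0.949, 0.0], [-0.949, 0.314, -0.0], [0.0, -0.0, -1.0]]
force: [-2.4, 0.3, 6.0]
width: 0.114
finger_force: 50.8
```

Contact: the tray is standing on the top. I release and rise.

apply_moves:
  deltas:
    - [0.4,[0,0,0],0]
    - [0.4,[0,0,0],0]
    - [0.4,[0,0,0],0]
    - [0.4,[0,0,0],0]
    - [0.4,[0,0,-0.1],0]
    - [0.4,[0,0,-0.3],0]
    - [0.4,[0,0,-0.6],0]
    - [0.4,[0,0,-1],0]
    - [0.4,[0,0,-1],0]
    - [0.4,[0,0,-1],0]

```text
time: 10.33
eef_pos: [0.4288, -0.0815, 0.1939]
tcp_rot: [[-0.314, -0.949, 0.011], [-0.949, 0.314, -0.002], [-0.001, -0.011, -1.0]]
force: [0.9, -0.2, -0.6]
width: 0.398
finger_force: 0.0
```

```bash
python3 - <<'E'
from h import *
np.set_printoptions(precision=4,suppress=True)
s=monitor.sense();im=eyes.capture("wrist");cv2.imwrite("pics/w4.png",im[:,:,::-1])
np.savez("w4.npz",p=s["eef_pos"],R=s["tcp_rot"])
c=cam("wrist",s)
print(s["eef_pos"],s["joint_positions"],go(s,[.545,.037,.15],-140))
print(proj(c,[.495,-.192,.006]),proj(c,[.546,.0365,.058]),proj(c,[.425,-.081,.062]))
E
```

```text
[ 0.4288 -0.0815  0.1939] [-0.1878  0.1281 -0.2339  1.1975  0.     -1.4393] (array([-0.993, -0.485,  0.3  ]), np.float64(0.705), np.float64(-108.29))
[[197.0751 107.9845]] [[230.0577 398.9277]] [[324.3134 226.6379]]
```

View pics/w4.png

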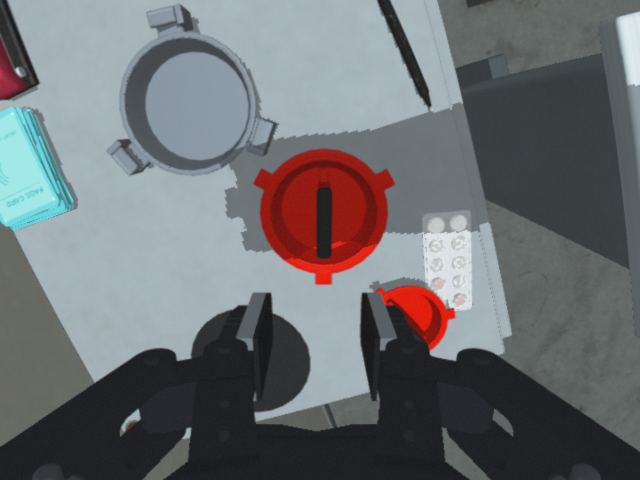

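The red tray stands on the cabinet top at (324,210), the empty grey tray is at (197,105), and the roll is hidden behind a finger. I move over to the roll.

apply_moves:
  deltas:
    - [1,[-0.9,-0.35,-0.1],0.93]
    - [1,[-0.9,-0.35,-0.1],0.93]
    - [1,[-0.9,-0.35,-0.1],0.93]
    - [1,[-0.9,-0.35,-0.1],0.93]
    - [1,[-0.9,-0.35,-0.1],0.93]
    - [1,[-0.9,-0.35,-0.1],0.93]
    - [1,[-0.9,-0.35,-0.1],0.93]
    - [1,[-0.9,-0.35,-0.1],0.93]

```text
time: 11.05
eef_pos: [0.5163, 0.031, 0.2015]
tcp_rot: [[-0.866, -0.5, -0.003], [-0.5, 0.866, -0.0], [0.003, 0.002, -1.0]]
force: [-0.3, 0.8, -0.1]
width: 1.003
finger_force: 0.0
```

```bash
cat > roll.py <<'E'
from h import *
np.set_printoptions(precision=4,suppress=True)
s=monitor.sense();im=eyes.capture("wrist");cv2.imwrite("pics/w5.png",im[:,:,::-1]);c=cam("wrist",s)
h=cv2.cvtColor(im,cv2.COLOR_RGB2HSV);m=((h[...,0]>95)&(h[...,0]<125)&(h[...,1]>110)).astype(np.uint8)
ct=max(cv2.findContours(m,0,1)[0],key=cv2.contourArea);print("blue area",cv2.contourArea(ct),cv2.boundingRect(ct),cv2.minEnclosingCircle(ct))
# fit: silhouette of upright cylinder
from scipy.optimize import least_squares
def sil(q):
    a=np.linspace(0,2*np.pi,40);P=np.array([[q[0]+.014*np.cos(t),q[1]+.014*np.sin(t),z] for z in (.003,q[2]) for t in a])
    hull=cv2.convexHull(proj(c,P).astype(np.float32))[:,0];x0,y0=hull.min(0);x1,y1=hull.max(0)
    return np.array([x0,y0,x1,y1])
x,y,w,hh=cv2.boundingRect(ct);f=least_squares(lambda q:sil(q)-[x-.5,y-.5,x+w-.5,y+hh-.5],[.546,.0365,.061],x_scale=[.01]*3,diff_step=1e-3)
print("roll",f.x,f.fun)
# mat
print(s["eef_pos"],go(s,[f.x[0],f.x[1],.05],-150))
E
python3 roll.py
```

```text
blue area 1612.5 (281, 228, 38, 54) ((300.5, 254.5), 27.064836502075195)
roll [0.549  0.0351 0.0602] [ 0.345  -0.1026 -0.3445  0.0829]
[0.5163 0.031  0.2015] (array([-0.206, -0.087,  1.009]), np.float64(0.001), np.float64(-149.98))
```

View pics/w5.png

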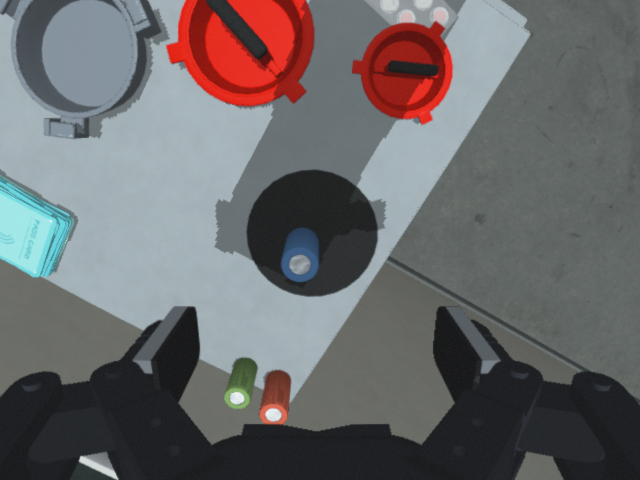

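The roll's top is at (300,265), the mat's centre at (312,233), and the red and green decoy rolls stand behind it, clear of the fingers.

apply_moves:
  deltas:
    - [0.75,[-0.2,-0.085,0.1],0]
    - [0.75,[-0.2,-0.085,0.25],0]
    - [0.75,[-0.2,-0.085,0.4],0]
    - [0.75,[-0.2,-0.085,0.55],0]
    - [0.75,[-0.2,-0.085,0.7],0]
    - [0.75,[-0.2,-0.085,0.8],0]
    - [0.75,[-0.2,-0.085,0.8],0]
    - [0.75,[-0.2,-0.085,0.8],0]
  newtons: 40

```text
time: 11.77
eef_pos: [0.5485, 0.0343, 0.0825]
tcp_rot: [[-0.867, -0.498, -0.003], [-0.498, 0.867, -0.0], [0.003, 0.001, -1.0]]
force: [-0.6, 0.5, 0.5]
width: 0.748
finger_force: 0.0
```

```bash
python3 - <<'E'
from h import *
np.set_printoptions(precision=4,suppress=True)
s=monitor.sense();print(s["eef_pos"],s["width"],go(s,[.548,.0355,.025],-150))
E
```

```text
[0.5485 0.0343 0.0825] 0.7478879080041823 (array([-0.002,  0.008,  0.383]), np.float64(-0.002), np.float64(-150.11))
```

apply_moves:
  deltas:
    - [0.75,[0,0.008,0.1],0]
    - [0.75,[0,0.008,0.2],0]
    - [0.75,[0,0.008,0.3],0]
    - [0.75,[0,0.008,0.38],0]
    - [0.75,[0,0.008,0.38],0]
    - [0.75,[0,0.008,0.38],0]

```text
time: 12.27
eef_pos: [0.5495, 0.0357, 0.0273]
tcp_rot: [[-0.867, -0.498, 0.001], [-0.498, 0.867, 0.0], [-0.001, -0.0, -1.0]]
force: [0.3, -0.7, 0.8]
width: 0.754
finger_force: 0.0
```

apply_moves:
  deltas:
    - [0,[0,0,0],0]
    - [0,[0,0,0],0]
    - [0,[0,0,0],0]
    - [0,[0,0,0],0]
    - [0,[0,0,0],0]
    - [0,[0,0,0],0]
    - [0,[0,0,0],0]
    - [0,[0,0,0],0]

```text
time: 12.93
eef_pos: [0.5501, 0.036, 0.0278]
tcp_rot: [[-0.867, -0.498, 0.003], [-0.498, 0.867, 0.0], [-0.002, -0.001, -1.0]]
force: [-0.5, 1.8, 5.7]
width: 0.323
finger_force: 39.4
```

apply_moves:
  deltas:
    - [0,[0,0,-0.05],0]
    - [0,[0,0,-0.15],0]
    - [0,[0,0,-0.3],0]
    - [0,[0,0,-0.45],0]
    - [0,[0,0,-0.6],0]
    - [0,[0,0,-0.7],0]
    - [0,[0,0,-0.75],0]
    - [0,[0,0,-0.75],0]

```text
time: 13.6
eef_pos: [0.5501, 0.0359, 0.1409]
tcp_rot: [[-0.867, -0.498, 0.004], [-0.498, 0.867, 0.0], [-0.003, -0.002, -1.0]]
force: [0.7, 0.1, -1.0]
width: 0.321
finger_force: 39.6
```

```bash
python3 - <<'E'
from h import *
np.set_printoptions(precision=4,suppress=True)
s=monitor.sense();print(s["eef_pos"],s["width"],go(s,[.495,-.193,.13],-150))
z=np.load("w4.npz");c=cam("wrist",dict(tcp_rot=z["R"],eef_pos=z["p"]));print("grey floor",plane(c,(197,106),.006))
E
```

```text
[0.5501 0.0359 0.1409] 0.3214023890699797 (array([ 1.078, -1.14 ,  0.071]), np.float64(-0.003), np.float64(-150.15))
grey floor [ 0.4946 -0.193   0.006 ]
```

apply_moves:
  deltas:
    - [0,[0.1,-0.1,0],0]
    - [0,[0.25,-0.25,0],0]
    - [0,[0.4,-0.4,0],0]
    - [0,[0.55,-0.55,0],0]
    - [0,[0.7,-0.7,0],0]
    - [0,[0.8,-0.85,0],0]
    - [0,[0.9,-0.95,0],0]
    - [0,[0.95,-1,0],0]
    - [0,[0.95,-1,0],0]

```text
time: 14.35
eef_pos: [0.4986, -0.1667, 0.1376]
tcp_rot: [[-0.869, -0.495, -0.003], [-0.495, 0.869, 0.001], [0.002, 0.002, -1.0]]
force: [-0.0, 0.6, -2.0]
width: 0.32
finger_force: 39.7
```

```bash
python3 - <<'E'
from h import *
np.set_printoptions(precision=4,suppress=True)
s=monitor.sense();print(s["eef_pos"],s["width"],s["force"],go(s,[.495,-.193,.033],-150))
E
```

```text
[ 0.4986 -0.1667  0.1376] 0.32044451551256803 [-0.0143  0.5895 -2.0369] (array([ 0.106, -0.141,  0.697]), np.float64(-0.008), np.float64(-150.34))
```

apply_moves:
  deltas:
    - [0,[0.1,-0.14,0],0]
    - [0,[0.1,-0.14,0.05],0]
    - [0,[0.1,-0.14,0.15],0]
    - [0,[0.1,-0.14,0.25],0]
    - [0,[0.1,-0.14,0.35],0]
    - [0,[0.1,-0.14,0.45],0]
    - [0,[0.1,-0.14,0.55],0]
    - [0,[0.1,-0.14,0.62],0]
    - [0,[0.1,-0.14,0.62],0]
    - [0,[0.1,-0.14,0.62],0]

```text
time: 15.18
eef_pos: [0.4971, -0.1897, 0.0451]
tcp_rot: [[-0.867, -0.499, -0.002], [-0.499, 0.867, 0.001], [0.001, 0.002, -1.0]]
force: [-0.2, -0.7, -1.7]
width: 0.323
finger_force: 39.9
```

apply_moves:
  deltas:
    - [0,[0,0,0.02],0]
    - [0,[0,0,0.04],0]
    - [0,[0,0,0.055],0]
    - [0,[0,0,0.055],0]
    - [0,[0,0,0.065],0]
    - [0,[0,0,0.065],0]

```text
time: 15.68
eef_pos: [0.4975, -0.191, 0.0362]
tcp_rot: [[-0.867, -0.498, 0.0], [-0.498, 0.867, -0.0], [-0.0, -0.0, -1.0]]
force: [-0.1, 0.4, -1.2]
width: 0.319
finger_force: 39.9
```

Contact is expected at a TCP height of about 0.031, so I feel for it in 1–2 mm steps.

apply_moves:
  deltas:
    - [0,[0,0,0.01],0]
    - [0,[0,0,0.01],0]
    - [0,[0,0,0.02],0]
    - [0,[0,0,0.02],0]
    - [0,[0,0,0.028],0]
    - [0,[0,0,0.028],0]

```text
time: 16.18
eef_pos: [0.4974, -0.1908, 0.0317]
tcp_rot: [[-0.867, -0.498, -0.0], [-0.498, 0.867, 0.0], [0.0, 0.0, -1.0]]
force: [-0.0, 0.1, -1.7]
width: 0.319
finger_force: 39.9
```

apply_moves:
  deltas:
    - [0,[0,0,0.007],0]
    - [0,[0,0,0.007],0]
    - [0,[0,0,0.007],0]

```text
time: 16.43
eef_pos: [0.4976, -0.1909, 0.0309]
tcp_rot: [[-0.867, -0.498, 0.0], [-0.498, 0.867, -0.0], [-0.0, -0.0, -1.0]]
force: [-0.4, -0.5, -1.3]
width: 0.317
finger_force: 40.0
```

apply_moves:
  deltas:
    - [0,[0,0,0.007],0]
    - [0,[0,0,0.007],0]
    - [0,[0,0,0.014],0]
    - [0,[0,0,0.014],0]
    - [0,[0,0,0.014],0]

```text
time: 16.85
eef_pos: [0.4977, -0.1909, 0.0308]
tcp_rot: [[-0.867, -0.498, 0.001], [-0.498, 0.867, -0.0], [-0.001, -0.001, -1.0]]
force: [-3.1, 1.9, 11.6]
width: 0.319
finger_force: 41.5
```

Firm contact. I release gently, with a small opening so the fingers stay inside the bowl, then rise.

apply_moves:
  deltas:
    - [0.5,[0,0,-0.007],0]
    - [0.5,[0,0,-0.007],0]
    - [0.5,[0,0,-0.007],0]
    - [0.5,[0,0,-0.007],0]
    - [0.5,[0,0,-0.1],0]
    - [0.5,[0,0,-0.2],0]
    - [0.5,[0,0,-0.4],0]
    - [0.5,[0,0,-0.6],0]
    - [0.5,[0,0,-0.85],0]
    - [0.5,[0,0,-1],0]

```text
time: 17.68
eef_pos: [0.4986, -0.1913, 0.1821]
tcp_rot: [[-0.867, -0.498, 0.003], [-0.498, 0.867, -0.001], [-0.002, -0.003, -1.0]]
force: [1.1, -1.0, -0.2]
width: 0.5
finger_force: 0.0
```

```bash
python3 - <<'E'
from h import *
np.set_printoptions(precision=4,suppress=True)
s=monitor.sense();im=eyes.capture("wrist");np.savez("w6.npz",p=s["eef_pos"],R=s["tcp_rot"]);cv2.imwrite("pics/w6.png",im[:,:,::-1])
print(s["eef_pos"],go(s,[.425,-.081,.19],-108.3))
E
```

```text
[ 0.4986 -0.1913  0.1821] (array([ 0.059,  0.882, -0.055]), np.float64(-0.93), np.float64(-150.14))
```

View pics/w6.png

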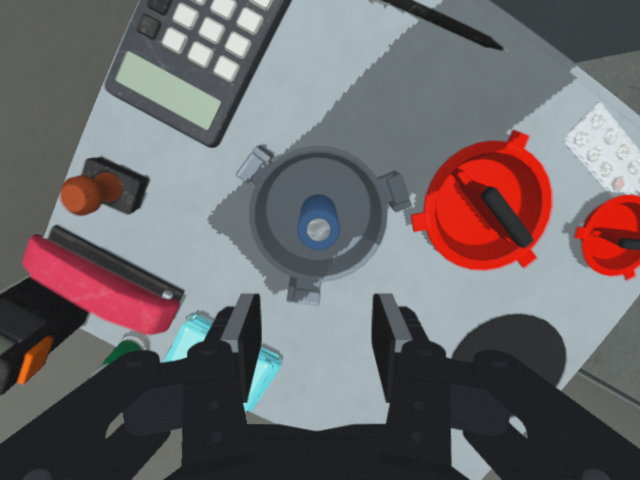

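The roll stands upright in the grey tray, top at (318,228). Next I return over the red tray with the grasp it was released from.

apply_moves:
  deltas:
    - [0.6,[0.06,0.88,0],-0.93]
    - [0.6,[0.06,0.88,0],-0.93]
    - [0.6,[0.06,0.88,0],-0.93]
    - [0.6,[0.06,0.88,0],-0.93]
    - [0.6,[0.06,0.88,0],-0.93]
    - [0.6,[0.06,0.88,0],-0.93]
    - [0.6,[0.06,0.88,0.1],-0.93]
    - [0.6,[0.06,0.88,0.3],-0.93]
    - [0.6,[0.06,0.88,0.5],-0.93]
    - [0.6,[0.06,0.88,0.6],-0.93]

```text
time: 18.57
eef_pos: [0.4219, -0.0804, 0.0857]
tcp_rot: [[-0.314, -0.949, -0.004], [-0.949, 0.314, 0.001], [0.001, 0.004, -1.0]]
force: [0.3, 0.4, 0.2]
width: 0.603
finger_force: 0.0
```

```bash
python3 - <<'E'
from h import *
np.set_printoptions(precision=4,suppress=True)
s=monitor.sense();print(s["eef_pos"],s["width"],go(s,[.425,-.081,.039],-108.3))
E
```

```text
[ 0.4219 -0.0804  0.0857] 0.6027987820650393 (array([-0.003, -0.022,  0.311]), np.float64(0.0), np.float64(-108.29))
```

apply_moves:
  deltas:
    - [0.6,[0,-0.005,0],0]
    - [0.6,[0,-0.005,0.1],0]
    - [0.6,[0,-0.005,0.2],0]
    - [0.6,[0,-0.005,0.28],0]
    - [0.6,[0,-0.005,0.31],0]
    - [0.6,[0,-0.005,0.31],0]
    - [0.6,[0,-0.005,0.31],0]
  newtons: 50

```text
time: 19.15
eef_pos: [0.4253, -0.0812, 0.043]
tcp_rot: [[-0.314, -0.949, 0.001], [-0.949, 0.314, -0.0], [-0.0, -0.001, -1.0]]
force: [-0.3, -0.5, 0.3]
width: 0.597
finger_force: 0.0
```

apply_moves:
  deltas:
    - [0,[0,0,0],0]
    - [0,[0,0,0],0]
    - [0,[0,0,0],0]
    - [0,[0,0,0],0]
    - [0,[0,0,0],0]
    - [0,[0,0,0],0]
    - [0,[0,0,0],0]
    - [0,[0,0,0],0]

```text
time: 19.82
eef_pos: [0.425, -0.0811, 0.0429]
tcp_rot: [[-0.314, -0.949, 0.001], [-0.949, 0.314, -0.0], [-0.0, -0.001, -1.0]]
force: [-0.9, 0.3, 5.6]
width: 0.114
finger_force: 50.9
```

apply_moves:
  deltas:
    - [0,[0,0,-0.05],0]
    - [0,[0,0,-0.15],0]
    - [0,[0,0,-0.3],0]
    - [0,[0,0,-0.45],0]
    - [0,[0,0,-0.55],0]
    - [0,[0,0,-0.6],0]
    - [0,[0,0,-0.6],0]
    - [0,[-0.05,-0.03,-0.6],0]
    - [0,[-0.15,-0.07,-0.6],0]

```text
time: 20.57
eef_pos: [0.4406, -0.0633, 0.1312]
tcp_rot: [[-0.316, -0.949, -0.003], [-0.949, 0.316, -0.0], [0.001, 0.002, -1.0]]
force: [-0.1, 0.7, -1.1]
width: 0.119
finger_force: 50.0
```

```bash
python3 - <<'E'
from h import *
np.set_printoptions(precision=4,suppress=True)
z=np.load("w6.npz")
im=cv2.imread("pics/w5.png");c=None
s=monitor.sense();print(s["eef_pos"],s["force"],go(s,[.5385,.040,.13]))
E
```

```text
[ 0.4406 -0.0633  0.1312] [-0.1318  0.6818 -1.1017] (array([-0.859, -0.401,  0.006]), None, np.float64(-108.43))
```

apply_moves:
  deltas:
    - [0,[-0.2,-0.1,0],0]
    - [0,[-0.35,-0.17,0],0]
    - [0,[-0.5,-0.24,0],0]
    - [0,[-0.65,-0.31,0],0]
    - [0,[-0.78,-0.37,0],0]
    - [0,[-0.85,-0.4,0],0]
    - [0,[-0.85,-0.4,0.1],0]
    - [0,[-0.85,-0.4,0.2],0]
    - [0,[-0.85,-0.4,0.3],0]
    - [0,[-0.85,-0.4,0.35],0]

```text
time: 21.4
eef_pos: [0.5365, 0.0392, 0.0766]
tcp_rot: [[-0.314, -0.949, -0.006], [-0.949, 0.314, -0.001], [0.002, 0.005, -1.0]]
force: [-0.0, -0.2, -0.9]
width: 0.117
finger_force: 50.0
```

```bash
python3 - <<'E'
from h import *
np.set_printoptions(precision=4,suppress=True)
s=monitor.sense();print(s["eef_pos"],s["force"],go(s,[.5385,.040,.046]))
E
```

```text
[0.5365 0.0392 0.0766] [-0.0026 -0.208  -0.8828] (array([-0.01 , -0.012,  0.204]), None, np.float64(-108.29))
```

apply_moves:
  deltas:
    - [0,[0,0,0.05],0]
    - [0,[0,0,0.09],0]
    - [0,[0,0,0.13],0]
    - [0,[0,0,0.15],0]
    - [0,[0,0,0.16],0]
    - [0,[0,0,0.16],0]
    - [0,[0,0,0.17],0]
    - [0,[0,0,0.17],0]

```text
time: 22.07
eef_pos: [0.5391, 0.0392, 0.0546]
tcp_rot: [[-0.314, -0.949, 0.001], [-0.949, 0.314, 0.0], [-0.0, -0.001, -1.0]]
force: [-0.2, -0.7, -1.4]
width: 0.113
finger_force: 50.0
```

apply_moves:
  deltas:
    - [0,[0,0,0.007],0]
    - [0,[0,0,0.007],0]
    - [0,[0,0,0.014],0]
    - [0,[0,0,0.014],0]

```text
time: 22.4
eef_pos: [0.5387, 0.0392, 0.0522]
tcp_rot: [[-0.314, -0.949, -0.0], [-0.949, 0.314, -0.0], [0.0, 0.0, -1.0]]
force: [-0.3, -0.1, -2.0]
width: 0.113
finger_force: 50.0
```

apply_moves:
  deltas:
    - [0,[0,0,0.01],0]
    - [0,[0,0,0.02],0]
    - [0,[0,0,0.03],0]
    - [0,[0,0,0.03],0]
    - [0,[0,0,0.035],0]
    - [0,[0,0,0.035],0]

```text
time: 22.9
eef_pos: [0.5387, 0.0392, 0.0468]
tcp_rot: [[-0.314, -0.949, -0.0], [-0.949, 0.314, -0.0], [0.0, 0.0, -1.0]]
force: [-0.2, -0.5, -1.5]
width: 0.113
finger_force: 50.0
```

apply_moves:
  deltas:
    - [0,[0,0,0.007],0]
    - [0,[0,0,0.007],0]
    - [0,[0,0,0.007],0]

```text
time: 23.15
eef_pos: [0.5389, 0.0392, 0.0461]
tcp_rot: [[-0.314, -0.949, 0.0], [-0.949, 0.314, 0.0], [-0.0, -0.0, -1.0]]
force: [-0.4, 0.0, 0.9]
width: 0.114
finger_force: 50.2
```

apply_moves:
  deltas:
    - [0,[0,0,0.007],0]
    - [0,[0,0,0.007],0]
    - [0,[0,0,0.007],0]

```text
time: 23.4
eef_pos: [0.5387, 0.0393, 0.046]
tcp_rot: [[-0.314, -0.949, 0.001], [-0.949, 0.314, 0.0], [-0.0, -0.0, -1.0]]
force: [-2.9, -0.2, 6.8]
width: 0.115
finger_force: 51.1
```

apply_moves:
  deltas:
    - [0.4,[0,0,0],0]
    - [0.4,[0,0,0],0]
    - [0.4,[0,0,0],0]
    - [0.4,[0,0,0],0]
    - [0.4,[0,0,-0.1],0]
    - [0.4,[0,0,-0.3],0]
    - [0.4,[0,0,-0.6],0]
    - [0.4,[0,0,-1],0]
    - [0.4,[0,0,-1],0]
    - [0.4,[0,0,-1],0]

```text
time: 24.23
eef_pos: [0.5425, 0.0394, 0.2013]
tcp_rot: [[-0.314, -0.949, 0.012], [-0.949, 0.314, 0.001], [-0.005, -0.011, -1.0]]
force: [0.8, 0.8, 0.6]
width: 0.402
finger_force: 0.0
```

```bash
python3 - <<'E'
from h import *
s=monitor.sense();im=eyes.capture("side");im2=eyes.capture("wrist")
a=cv2.resize(im[150:400,180:500],(400,312));b=cv2.resize(im2,(400,300));b=cv2.copyMakeBorder(b,0,12,0,0,0)
cv2.imwrite("pics/f7.png",np.hstack([a,b])[:,:,::-1]);print(s["eef_pos"],s["time"])
E
```

```text
[0.54253225 0.03943525 0.20129016] 24.2333
```

View pics/f7.png

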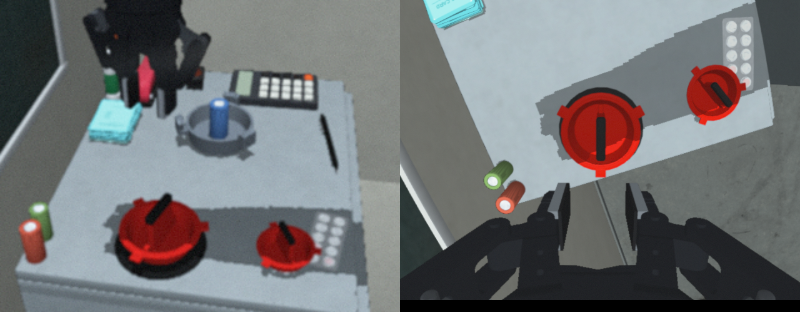

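The red tray stands in the middle of the mat at about (160,240) in the left half, the roll stands upright in the grey tray at (218,118), and the gripper is clear. I hand the job in.

```bash
python3 -c "
from bench import ctrl
print(ctrl.finish_job())"
```

```text
the job is handed in; nothing more can be done
None
```

The job is handed in, but the verdict wasn't shown: in the last pictures the red tray stands in the middle of the mat, the coin roll stands upright in the grey tray, which has not visibly moved, and the gripper was clear when I handed in at about 24 s.

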